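# Ready the embroidery table: latch, lamp, counter

### The arm

A 6-joint arm with a two-finger parallel gripper is mounted at the origin on the work surface. World frame = base frame: x ahead of the robot, y to its left, z up, the work surface at z = 0. Lengths are in m, angles in rad, forces in N, time in s.
With the tool pointing down it reaches from about 0.35 to 0.775 m from the base axis. Payload 7.3 kg.
Tool frame: the origin (TCP) lies on the centre line of the jaws, within the pads' length; the fingertips stand 19 mm ahead of it and the grasp point (between the pads) is the TCP (env.nose_length is the distance from the TCP to the fingertips, in m); z points along the fingers, y is the direction in which the jaws open and shut (so a half turn about z gives the same grasp; the last joint's range is limited). The gripper opens to 92 mm and grips with 3 to 60 N. Pads are 19 mm wide; open, the fingers measure 130 mm over their backs; the gripper's body (75 mm by 190 mm) begins 47 mm behind the grasp point.
Start: joints at [1.198, 0.342, 1.524, -0, 1.275, -0.146], TCP at [0.118, 0.512, 0.224] pointing down, gripper open.
Joint ranges: [-2.53, 2.53], [-0.77, 2.02], [0.04, 2.7], [-1, 4.14], [0.28, 2.66], [-3.11, 3.11]. Speed limits (rad/s): [2.57, 2.57, 3.14, 3.14, 3.14, 3.14].

### API

Orientations are given as [roll, pitch, yaw] about the fixed x, y, z axes, in that order (R = Rz(yaw) Ry(pitch) Rx(roll)).
In Python, from rig import status, vision, env gives the robot as it stands.
- The arm moves only by the shell command python3 -m crank 'ROWS'. ROWS is JSON, a list of rows, each an object with "travel": the shift along the tool's x, y, z each as a share of 4 cm, from -1 to 1, a list of three; "roll": the turn about the tool's z as a share of 0.5 rad, from -1 to 1; "fingers": the closure, from 0 (fully open) to 1 (shut). A call has 1 to 10 rows; each row shifts and turns the commanded pose from where the row before left it, along the tool's axes as they then stand; what a row does not reach is not made up. A row lasts 1/12 s, in which the tool goes at most 41.7 mm and 7.16 degrees, less where a joint would pass 70% of its speed; a pose out of reach is approached as far as the arm can. A call with a number of a shift or a turn outside -1 to 1 is refused whole. A call with a gripper value outside its range is refused whole. The fingers move at their own pace and stop on an object; the grip force is fixed at half the most. Time passes only in rows, so rows that do not move let the fingers close. It gives the time, the measured TCP pose, the force and the opening at its end, in the units of the state.
- status.observe(): the state, without advancing time (a new reading comes with each control period).
- vision.read_camera(name): name is "scene" or "side" or "wrist"; returns a dict with "color" (480x640x3 uint8, red, green, blue), "K" (3x3 intrinsics, pixels), "rvec" (rotation vector, rad) and "tvec" (3), from world to camera coordinates, as OpenCV has them. Camera axes: x right, y down, z forward; pixel columns grow to the right and rows downward; lengths in m; the calibration is good to about 2 mm. A picture is of the moment at which its call begins. There is no depth.
- env.hand_in(): hands the job in, once; it reports no verdict.
The state is a dict: "t": time; "joint_pos": joint angles; "dq": joint speeds; "joint_efforts": joint torques, N m; "ee_pos": TCP position; "eef_rot": TCP orientation; "wrist_force": force on the tool from outside, world axes, zero at the start; "wrist_torque": the same for the moment, N m; "grip_width": finger opening in m.
Only numpy, scipy, OpenCV 4.12 (cv2) and the standard library are available. Lean on these libraries where they do the work, as an engineer would, in place of code of your own. Each camera call takes 0.05 s, during which the arm holds its last target. There are 200 camera calls.

### The job

Make the embroidery table ready for a new row by pressing three things with the fingertips, in this order: press the square latch cap on the front of the walnut hoop stand all the way down so that it stays down, then push down the raised end of the rocker switch on the magnifier's foot until it has tipped fully over, then press the stitch counter's long bar key all the way down and let it come up again. Nothing is to be picked up: the hoop stand, magnifier and counter stay standing where they are, and everything else on the table is left alone.

Things in the scene. Friction and masses are not known exactly. Their poses are not given: they have to be found in the camera images.
- hoop_stand: Walnut tabletop hoop stand, loose on the table, 0.93 kg: a board 200 mm (x) x 100 mm (y) x 20 mm high with the origin at the centre of its underside; own x points away from the robot at yaw 0. At the rear (own x +64 mm and beyond) a post with a brass turning knob carries an embroidery hoop 150 mm wide, reaching 240 mm high. The latch cap stands at own x -65 mm, y 0. Stays where it stands.
- hoop_latch (a joint): Latch cap of the hoop stand, m pressed down: starts at 0 to 0.0015 (up), 0.008 is fully down. It slides straight down against about 3 N of friction and stays where it is left (no spring).
- latch_top (a point): Centre of the top face of the latch cap, a square brass cap 26 x 26 mm; moves with it. 36 mm above the table when up, 28 mm when fully down; the board's surface around it is 20 mm high (23 mm within 23 mm of the cap's centre).
- magnifier: Stainless magnifier, loose on the table, 0.93 kg: a foot plate 200 mm (x) x 100 mm (y) x 16 mm high with the origin at the centre of its underside; own x points away from the robot at yaw 0. At the rear (own x +58 mm and beyond) a short arm carries a round lens 100 mm wide, reaching 220 mm high. A rocker switch lies on the front of the foot, its pivot at own x -60 mm, y 0, 30 mm high. Stays where it stands.
- lamp_rocker (a joint): Rocker switch of the magnifier's lamp, rad: a flat black see-saw paddle 64 mm long (own x of the magnifier), 28 mm wide, 8 mm thick, turning about its middle. Starts at 0 to 0.04 (off: the end nearer the front, own -x, is raised by 0.15 rad); 0.30 is fully over (on: front end down by 0.15 rad). About 2 N at the pressing point turns it and it stays where it is left.
- rocker_press (a point): Pressing point on top of the raised front end of the paddle, 21 mm from the pivot towards the magnifier's own -x, on its centre line; moves with it. About 37 mm above the table when off, 31 mm when fully on.
- counter: Stitch counter, loose on the table, 0.36 to 0.6 kg: a grey plastic box 110 mm (x) x 84 mm (y) x 36 mm high, origin at the centre of its underside; a blank white number drum in a window on its rear top (own +x) and a long steel bar key at own x -20 mm. Stays where it stands.
- counter_key (a joint): Bar key of the stitch counter, m pressed down: 0 is up, 0.008 fully down (counted from 0.006). A spring takes 1 N to start it and 5 N to push it fully down, and lifts it again when let go.
- key_top (a point): Centre of the top face of the bar key, 26 mm (own x) x 64 mm (own y); moves with it. 52 mm above the table when up, 44 mm when fully down; the box around it is 36 to 40 mm high.
- dish: Bystander: yellow ceramic dish, 100 mm wide, 30 mm high, loose; origin at the centre of its underside. Leave alone.
- bobbin_case: Bystander: hard plastic thread-bobbin case, 76 x 70 x 32 mm, loose; origin at the centre of its underside. Leave alone.
- tumbler: Bystander: empty glass tumbler, 68 mm wide, 90 mm high, loose; origin at the centre of its underside. Leave alone.
- spool: Bystander: small wooden spool standing on end, 36 mm wide, 45 mm high, loose; origin at the centre of its underside. Leave alone.
- weight: Bystander: small brass pattern weight, 36 mm wide, 30 mm high, loose; origin at the centre of its underside. Leave alone.
- jar: Bystander: closed amber glass jar, 64 mm wide, 75 mm high, loose; origin at the centre of its underside. Leave alone.
There are look-alikes about, which are no part of the job. What is shaped like the hoop_stand but blue is not meant.

How it is judged:
On the way, in this order (a step that is already met when the one before it is completed fails the run):
1. the hoop latch is pressed fully down (value of joint hoop_latch above 0.0065 m), for 0.1 s.
2. the lamp rocker is tipped fully over (value of joint lamp_rocker above 0.24 rad), for 0.1 s.
3. the counter's bar key is pressed down (value of joint counter_key above 0.006 m), for 0.05 s.
At the end, for the whole second after the job is handed in: Latch cap down by more than 6.5 of its 8 mm, rocker past 0.24 of 0.30 rad, counter key up again (within 1.5 mm), the three devices upright, at rest on the table and within 30 mm of where they stood, the bystanders within 30 mm of where they stood (value of joint hoop_latch above 0.0065 m and value of joint lamp_rocker above 0.24 rad and value of joint counter_key below 0.0015 m and height (world z) of each of hoop_stand, magnifier, counter below 0.01 m and distance of each of hoop_stand, magnifier, counter, dish, bobbin_case, tumbler, spool, weight, jar from where it was at the start of the episode below 0.03 m and angle between each of hoop_stand, magnifier, counter's own z axis and vertical below 0.08 rad and linear speed of each of hoop_stand, magnifier, counter, dish, bobbin_case, tumbler, spool, weight, jar below 0.03 m/s); the robot touches nothing.
It fails at once if the rocker is switched before the hoop latch is fully down (value of joint lamp_rocker above 0.15 rad and value of joint hoop_latch below 0.0065 m).
It fails at once if the counter is pressed before the lamp is switched on (value of joint counter_key above 0.004 m and value of joint lamp_rocker below 0.24 rad).
It fails at once if the hoop stand, magnifier or counter is lifted (15 mm), tipped (0.25 rad) or shifted (30 mm) (height (world z) of any of hoop_stand, magnifier, counter above 0.015 m or angle between any of hoop_stand, magnifier, counter's own z axis and vertical above 0.25 rad or distance of any of hoop_stand, magnifier, counter from where it was at the start of the episode above 0.03 m).
It fails at once if a bystander is lifted, knocked over or shifted (30 mm) (distance of any of dish, bobbin_case, tumbler, spool, weight, jar from where it was at the start of the episode above 0.03 m or angle between any of dish, bobbin_case, tumbler, spool, weight, jar's own z axis and vertical above 0.4 rad).
It also fails if it takes over 59 s, if anything falls off the work surface, if the arm or the gripper's body presses on something with over 40 N, if the wrist force passes 120 N, or if a joint passes its speed limit or range.

## Working session

There is one attempt and no reset: what is moved stays moved. The work goes in short steps, Python scripts to look and compute and a shell command to move; the robot and the scene stay as the last step left them, time stands still between calls to the robot, and variables do not carry over. Pictures are saved under pics/ and viewed, about 8 in all and at most 12, crops included, and the job is handed in when it is done.

```bash
mkdir -p pics
cat > h.py <<'E'
import numpy as np,cv2
from rig import status,vision,env
def cam(n):
    c=vision.read_camera(n);c['R']=cv2.Rodrigues(np.array(c['rvec'],float))[0];c['t']=np.array(c['tvec'],float).ravel();c['K']=np.array(c['K'],float);return c
def ray(c,uv):
    d=c['R'].T@np.linalg.inv(c['K'])@np.array([uv[0],uv[1],1.]);return -c['R'].T@c['t'],d
def plane(c,uv,z):
    o,d=ray(c,uv);return o+d*(z-o[2])/d[2]
def tri(c1,u1,c2,u2):
    o1,d1=ray(c1,u1);o2,d2=ray(c2,u2)
    s=np.linalg.lstsq(np.c_[d1,-d2],o2-o1,rcond=None)[0]
    a,b=o1+s[0]*d1,o2+s[1]*d2
    return (a+b)/2,np.linalg.norm(a-b)
def proj(c,p):
    q=c['K']@(c['R']@np.array(p,float)+c['t']);return q[:2]/q[2]
def save(c,n): cv2.imwrite('pics/'+n,c['color'][:,:,::-1])
E
python3 - <<'E'
from h import *
import pickle
d={}
for n in('scene','side','wrist'):
    c=cam(n);d[n]=c;save(c,n+'0.png');print(n,-c['R'].T@c['t'],c['K'][0,0])
pickle.dump(d,open('c0.pkl','wb'))
s=status.observe();print(s['t'],s['ee_pos'],s['eef_rot'],s['wrist_force'])
E
```

```text
scene [ 0.9887896  -0.02630747  0.92960829] 450.3122358744071
side [ 0.35403675 -0.80744272  0.76769669] 489.2580589403444
wrist [0.03453612 0.53098622 0.38469765] 350.003394565578
0.15 [0.11792783 0.5112723  0.22331746] [-3.14046017e+00 -1.68141999e-04  2.91479344e+00] [-0.24491678  0.20168709  0.38118338]
```

View pics/scene0.png

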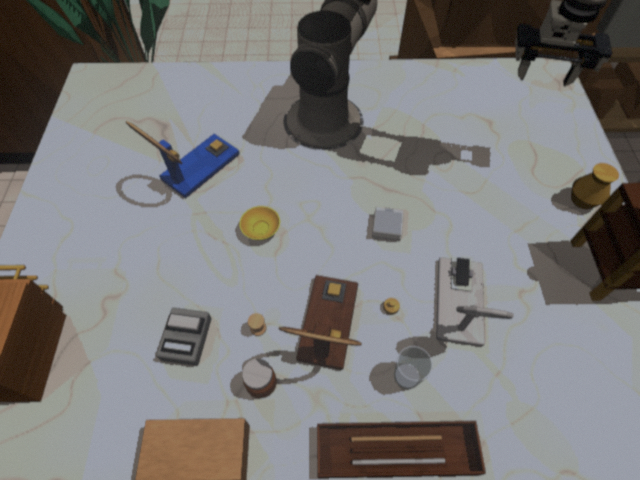

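View pics/side0.png

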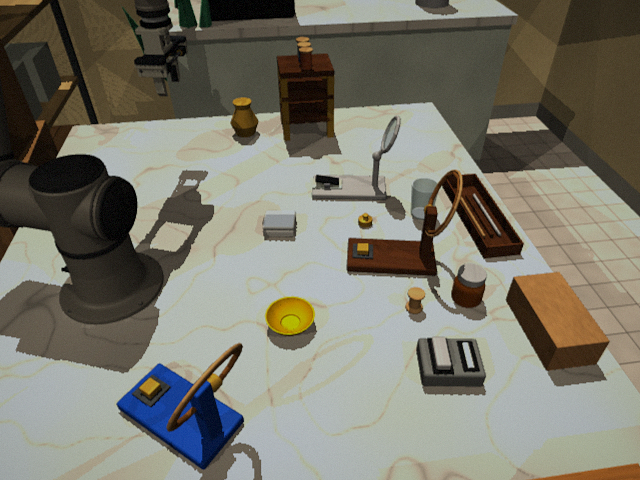

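The scene view shows the walnut stand's cap at about (334,290), the rocker at (462,272) and the key at (187,321). In the side view they're at (363,247), (327,182) and (439,354). The blue stand is the decoy. Next I'll measure them with masks.

```bash
cat > m.py <<'E'
from h import *
import pickle
d=pickle.load(open('c0.pkl','rb'));S,D=d['scene'],d['side']
def blob(c,seed,kind,r=22):
    im=c['color'];hsv=cv2.cvtColor(im,cv2.COLOR_RGB2HSV).astype(int);H,s,v=hsv[...,0],hsv[...,1],hsv[...,2]
    m={'brass':(H>15)&(H<32)&(s>120)&(v>110),'black':(v<60),'white':(v>hsv[seed[1],seed[0],2]-25)&(s<60)}[kind].astype(np.uint8)
    w=np.zeros_like(m);w[seed[1]-r:seed[1]+r,seed[0]-r:seed[0]+r]=1;m&=w
    n,l,st,ce=cv2.connectedComponentsWithStats(m,connectivity=4)
    k=l[seed[1],seed[0]] or 1+np.argmax(st[1:,4])
    cn=max(cv2.findContours((l==k).astype(np.uint8),0,2)[0],key=cv2.contourArea)
    return ce[k],cv2.minAreaRect(cn),st[k]
for n,a,b,k,z in(('latch',(334,289),(363,247),'brass',.036),('rocker',(462,270),(327,181),'black',.034),('key',(187,321),(439,354),'white',.052)):
    A=blob(S,a,k);B=blob(D,b,k)
    print(n,A,B);p,e=tri(S,A[0],D,B[0]);print('  tri',p.round(4),'gap',round(e,4),'planeS',plane(S,A[0],z).round(4),'planeD',plane(D,B[0],z).round(4))
    bx=cv2.boxPoints(A[1]);print('  boxS',[plane(S,q,z)[:2].round(3).tolist() for q in bx])
a=cv2.resize(S['color'][240:380,150:230],None,fx=4,fy=4);b=cv2.resize(S['color'][240:380,290:350],None,fx=4,fy=4);c=cv2.resize(S['color'][240:380,430:495],None,fx=3.99,fy=4)
o=np.hstack([a,b,c[:560]])[:, :800];cv2.imwrite('pics/crop.png',o[:,:,::-1])
E
python3 m.py
```

```text
latch (array([333.75728155, 288.68932039]), ((333.7297058105469, 288.62164306640625), (10.850333213806152, 9.535140991210938), 9.462322235107422), array([328, 284,  12,  11, 103], dtype=int32)) (array([362.05747126, 246.54022989]), ((362.0, 246.5), (7.0, 10.0), 90.0), array([357, 243,  11,   8,  87], dtype=int32))
  tri [0.5546 0.0129 0.0317] gap 0.0004 planeS [0.5565 0.0129 0.036 ] planeD [0.5536 0.008  0.036 ]
  boxS [[0.565, -0.001], [0.543, 0.003], [0.547, 0.027], [0.57, 0.022]]
rocker (array([462.00645161, 271.88064516]), ((462.5, 271.5), (25.0, 13.0), 90.0), array([456, 259,  14,  26, 310], dtype=int32)) (array([326.96842105, 180.65263158]), ((326.7308044433594, 182.1538543701172), (22.822389602661133, 12.03136920928955), 7.125016689300537), array([316, 175,  23,  14, 190], dtype=int32))
  tri [0.5152 0.3048 0.0245] gap 0.0033 planeS [0.5186 0.3024 0.034 ] planeD [0.5141 0.2885 0.034 ]
  boxS [[0.485, 0.295], [0.486, 0.324], [0.549, 0.312], [0.549, 0.284]]
key (array([183.11111111, 321.05208333]), ((183.05674743652344, 321.0742492675781), (29.340341567993164, 10.176606178283691), 7.594643592834473), array([168, 315,  31,  13, 288], dtype=int32)) (array([439.87123746, 343.85284281]), ((438.5, 348.0), (32.0, 43.0), 90.0), array([417, 332,  44,  33, 598], dtype=int32))
  tri [ 0.6341 -0.2986  0.0592] gap 0.0048 planeS [ 0.6332 -0.3022  0.052 ] planeD [ 0.6351 -0.2917  0.052 ]
  boxS [[0.64, -0.333], [0.617, -0.333], [0.627, -0.272], [0.649, -0.272]]
```

View pics/crop.png

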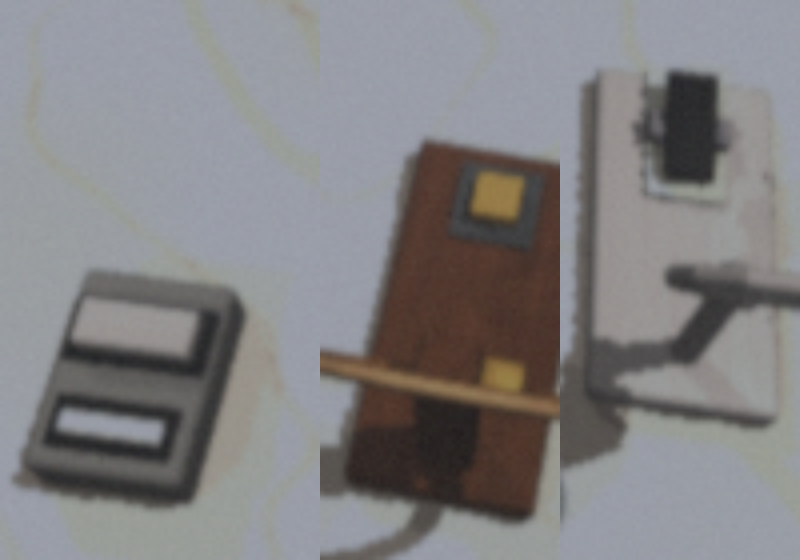

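Estimates (x, y, z in metres):
- **Latch:** (0.555, 0.011, ~0.034).
- **Rocker centre:** (0.517, 0.300), so the press point is about (0.496, 0.304).
- **Key:** (0.634, -0.300).

All three devices sit at about -10° yaw, and the tool is within 3° of that. I'll close the fingers and move above the latch.

```bash
R='x'; python3 -m crank '[{"travel":[-0.4,-0.29,0],"roll":0,"fingers":1},{"travel":[-0.79,-0.57,0],"roll":0,"fingers":1},{"travel":[-0.79,-0.57,0],"roll":0,"fingers":1},{"travel":[-0.79,-0.57,0],"roll":0,"fingers":1},{"travel":[-0.79,-0.57,0],"roll":0,"fingers":1},{"travel":[-0.79,-0.57,0],"roll":0,"fingers":1},{"travel":[-0.79,-0.57,0],"roll":0,"fingers":1},{"travel":[-0.79,-0.57,0],"roll":0,"fingers":1},{"travel":[-0.79,-0.57,0],"roll":0,"fingers":1},{"travel":[-0.79,-0.57,0],"roll":0,"fingers":1}]'
```

```text
t: 0.98
ee_pos: [0.3628, 0.2311, 0.2238]
eef_rot: [3.141, 0.0, 2.915]
wrist_force: [0.7, 0.3, -0.7]
grip_width: 0.0296
```

```bash
python3 -m crank '[{"travel":[-0.79,-0.57,0],"roll":0,"fingers":1},{"travel":[-0.79,-0.57,0],"roll":0,"fingers":1},{"travel":[-0.79,-0.57,0],"roll":0,"fingers":1},{"travel":[-0.79,-0.57,0],"roll":0,"fingers":1},{"travel":[-0.79,-0.57,0],"roll":0,"fingers":1},{"travel":[-0.79,-0.57,0],"roll":0,"fingers":1},{"travel":[-0.79,-0.57,0.5],"roll":0,"fingers":1},{"travel":[-0.4,-0.3,0.5],"roll":0,"fingers":1},{"travel":[0,0,0.5],"roll":0,"fingers":1},{"travel":[0,0,0],"roll":0,"fingers":1}]'
python3 - <<'E'
from h import *
import pickle
c=cam('wrist');pickle.dump(c,open('w1.pkl','wb'));save(c,'w1.png')
s=status.observe();p=np.array(s['ee_pos']);print(p,s['grip_width'],env.nose_length,proj(c,(.5555,.011,.036)),proj(c,[p[0],p[1],p[2]-.019]))
E
```

```text
t: 1.82
ee_pos: [0.5513, 0.0127, 0.1603]
eef_rot: [-3.141, -0.008, 2.912]
wrist_force: [-1.3, 0.0, -0.3]
grip_width: 0.0004
[0.55182145 0.01339844 0.1625763 ] 0.000224346598512122 0.019 [319.51874143 238.50206259] [321.53045198 288.32952052]
```

View pics/w1.png

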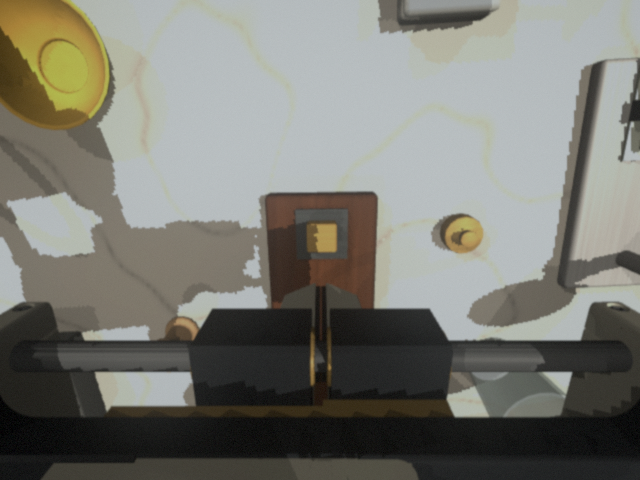

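The wrist view shows the cap at (321,238), which is where the two-view estimate projects (319.5,238.5), and the board is aligned with the image. The fingers are closed. I'll correct x by 4 mm and descend.

```bash
python3 -m crank '[{"travel":[-0.1,0,0.4],"roll":0,"fingers":1},{"travel":[0,0,0.6],"roll":0,"fingers":1},{"travel":[0,0,0.6],"roll":0,"fingers":1},{"travel":[0,0,0.5],"roll":0,"fingers":1},{"travel":[0,0,0.2],"roll":0,"fingers":1},{"travel":[0,0,0],"roll":0,"fingers":1},{"travel":[0,0,0],"roll":0,"fingers":1}]'
```

```text
t: 2.45
ee_pos: [0.5578, 0.0132, 0.0741]
eef_rot: [3.141, 0.001, 2.916]
wrist_force: [-0.3, -0.3, 0.7]
grip_width: 0.0008
```

```bash
python3 -m crank '[{"travel":[0.05,0,0.2],"roll":0,"fingers":1},{"travel":[0,0,0.15],"roll":0,"fingers":1},{"travel":[0,0,0.1],"roll":0,"fingers":1},{"travel":[0,0,0.1],"roll":0,"fingers":1},{"travel":[0,0,0.07],"roll":0,"fingers":1},{"travel":[0,0,0.05],"roll":0,"fingers":1},{"travel":[0,0,0],"roll":0,"fingers":1},{"travel":[0,0,0],"roll":0,"fingers":1}]'
```

```text
t: 3.12
ee_pos: [0.5553, 0.0132, 0.0459]
eef_rot: [3.142, -0.0, 2.915]
wrist_force: [-0.3, -1.2, -0.6]
grip_width: 0.0001
```

```bash
python3 -m crank '[{"travel":[0,0,0.03],"roll":0,"fingers":1},{"travel":[0,0,0],"roll":0,"fingers":1}]';python3 -m crank '[{"travel":[0,0,0.03],"roll":0,"fingers":1},{"travel":[0,0,0],"roll":0,"fingers":1}]'
python3 - <<'E'
from h import *
import pickle
c=cam('side');pickle.dump(c,open('s2.pkl','wb'))
cv2.imwrite('pics/s2.png',cv2.resize(c['color'][170:300,300:460],None,fx=5,fy=4.6)[:,:,::-1][:600,:800])
E
```

```text
t: 3.28
ee_pos: [0.5553, 0.0132, 0.0448]
eef_rot: [3.141, 0.0, 2.915]
wrist_force: [0.9, 0.6, -0.4]
grip_width: 0.0005
t: 3.45
ee_pos: [0.5552, 0.0132, 0.0435]
eef_rot: [3.141, -0.0, 2.915]
wrist_force: [-0.4, 0.0, -0.0]
grip_width: 0.0003
```

View pics/s2.png

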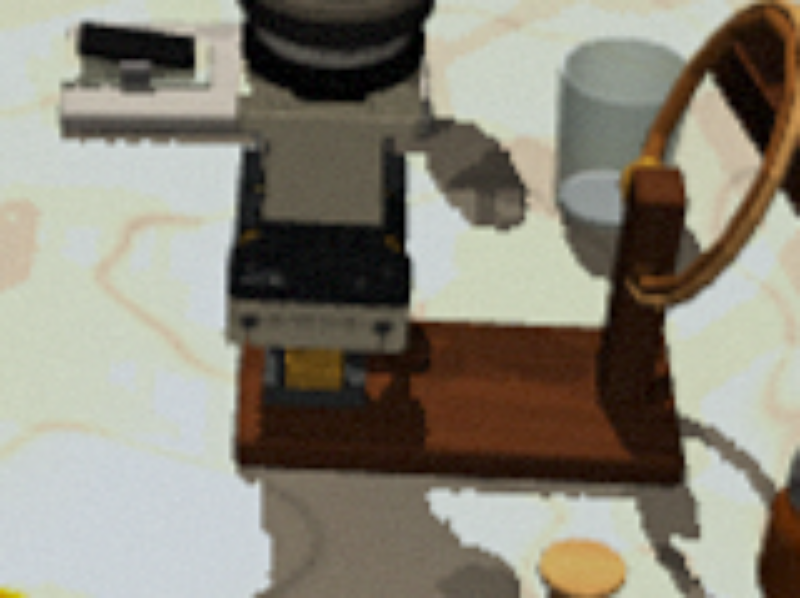

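Run:
```python
from h import *
c=cam('wrist');save(c,'w2.png')
s=status.observe();print(s['ee_pos'],s['wrist_force'],proj(c,np.array(s['ee_pos'])-[0,0,.019]),proj(c,(.5555,.012,.028)))
```

```text
[0.55521834 0.01324718 0.04358228] [-0.55146394 -1.39457319  0.14280119] [320.005003   285.85307345] [317.93105534 289.41391622]
```

View pics/w2.png

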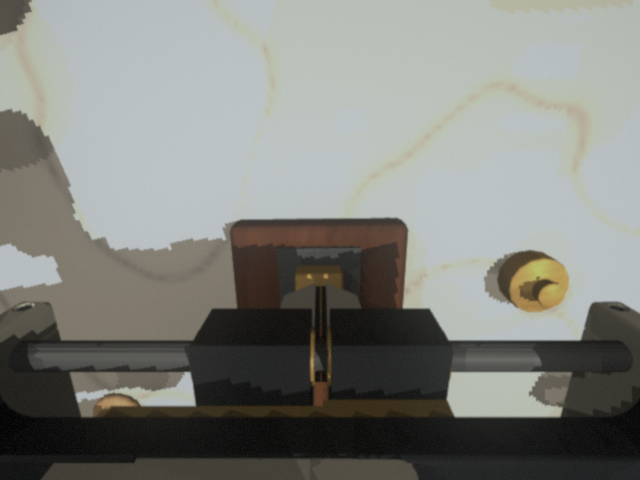

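No contact force yet, and the cap can be seen ahead of the tips at (318,275). I'll lower further in small, force-watched steps.

```bash
python3 -m crank '[{"travel":[0,0,0.03],"roll":0,"fingers":1},{"travel":[0,0,0.03],"roll":0,"fingers":1},{"travel":[0,0,0],"roll":0,"fingers":1}]'
python3 - <<'E'
from h import *
print(status.observe()['joint_efforts'])
E
python3 -m crank '[{"travel":[0,0,0.03],"roll":0,"fingers":1},{"travel":[0,0,0],"roll":0,"fingers":1}]'
```

```text
t: 3.8
ee_pos: [0.5551, 0.0133, 0.041]
eef_rot: [3.142, -0.0, 2.915]
wrist_force: [0.4, 0.4, -0.4]
grip_width: 0.0004
[-4.38886142e-03 -5.00278294e+01 -1.84462577e+01 -2.05071084e-02
  3.41956120e-02 -1.15824382e-04]
t: 3.97
ee_pos: [0.5551, 0.0133, 0.0398]
eef_rot: [3.142, -0.0, 2.915]
wrist_force: [-0.0, 0.1, -0.3]
grip_width: 0.0003
```

Run:
```python
from h import *
import pickle
c=cam('scene');pickle.dump(c,open('s3.pkl','wb'));w=cam('wrist');pickle.dump(w,open('w3.pkl','wb'))
a=cv2.resize(c['color'][235:365,270:370],None,fx=4,fy=4.6);b=cv2.resize(w['color'][210:410,230:410],None,fx=2.2,fy=2.99)
cv2.imwrite('pics/s3.png',np.hstack([a[:598],b[:598]])[:,:800,::-1])
p=np.array(status.observe()['ee_pos']);print(p)
for z in(0,.019):print(z,proj(c,p-[0,0,z]),proj(w,p-[0,0,z]))
```

```text
[0.55521344 0.01322794 0.03992656]
0 [333.95876029 287.35614339] [319.93210333 301.93846516]
0.019 [333.71983377 291.11856607] [319.97986792 285.95255912]
```

View pics/s3.png

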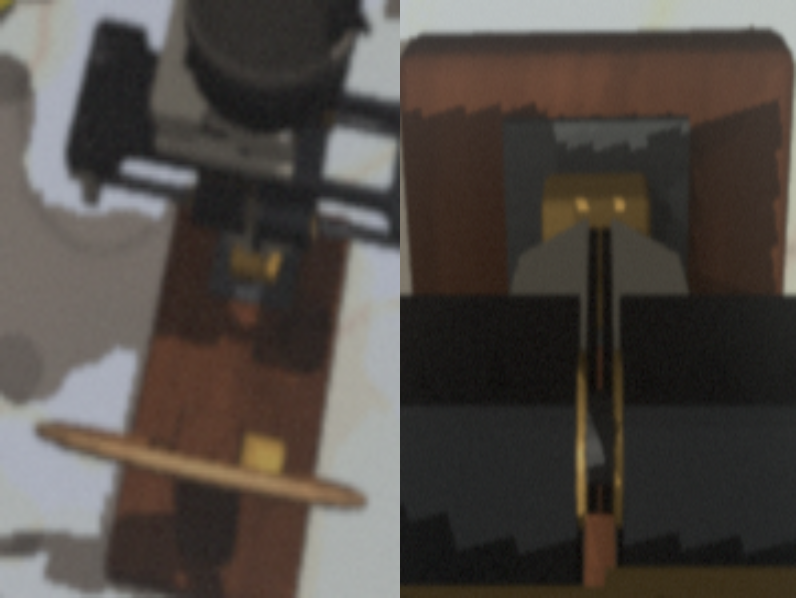

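The cap looks lower relative to its collar, so the tips may be moving it while the force reads near zero at rest. I'll keep stepping until the stop shows up as force.

```bash
python3 -m crank '[{"travel":[0,0,0.05],"roll":0,"fingers":1}]';python3 -m crank '[{"travel":[0,0,0.05],"roll":0,"fingers":1}]';python3 -m crank '[{"travel":[0,0,0],"roll":0,"fingers":1}]'
```

```text
t: 4.15
ee_pos: [0.5555, 0.0132, 0.0383]
eef_rot: [3.141, 0.001, 2.915]
wrist_force: [0.0, -0.4, 0.1]
grip_width: 0.0004
t: 4.23
ee_pos: [0.5553, 0.0132, 0.0359]
eef_rot: [3.141, 0.0, 2.915]
wrist_force: [0.4, 0.1, 0.3]
grip_width: 0.0004
t: 4.32
ee_pos: [0.5549, 0.0133, 0.0355]
eef_rot: [-3.142, -0.001, 2.915]
wrist_force: [-0.5, 0.3, -0.9]
grip_width: 0.0004
```

Run:
```python
from h import *
import pickle
def atx(c,uv,x):
    o,d=ray(c,uv);return o+d*(x-o[0])/d[0]
w=pickle.load(open('w3.pkl','rb'));w1=pickle.load(open('w1.pkl','rb'))
print('cam',-w['R'].T@w['t'],'axis',w['R'][2])
for r in(268.5,275,278.6,286):print(r,atx(w,(320,r),.5425),plane(w,(320,r),.023),plane(w,(320,r),.028))
col=lambda r:210+r/2.99
print('collar robot edge w3',plane(w,(320,col(118)),.023),'board edge w3',plane(w,(320,col(33)),.02))
print('board edge w1',plane(w1,(320,193),.02),'collar',plane(w1,(320,209),.023),plane(w1,(320,259),.023))
c=cam('wrist');pickle.dump(c,open('w4.pkl','wb'))
print(w['color'][262:296,320].tolist());print(c['color'][262:296,320].tolist())
print(proj(c,np.array(status.observe()['ee_pos'])-[0,0,.019]))
for k,q in(('w1',w1),('w3',w),('w4',c)):
    h=cv2.cvtColor(q['color'],cv2.COLOR_RGB2HSV).astype(int);m=((h[...,0]>12)&(h[...,0]<35)&(h[...,1]>90)&(h[...,2]>60))[200:300,285:355];y,x=np.nonzero(m);print(k,y.min()+200,y.max()+200,x.min()+285,x.max()+285)
```

```text
cam [0.47174864 0.03278656 0.20132853] axis [ 0.30201598 -0.06996097 -0.95073225]
268.5 [0.5425     0.01618941 0.02666784] [0.54398577 0.01584088 0.023     ] [0.54196037 0.016316   0.028     ]
275 [0.5425     0.01620047 0.03536379] [0.54777073 0.01496486 0.023     ] [0.54563921 0.01546455 0.028     ]
278.6 [0.5425     0.01620618 0.03985968] [0.54988746 0.01447495 0.023     ] [0.54769659 0.01498837 0.028     ]
286 [0.5425     0.01621712 0.04846288] [0.55428508 0.01345714 0.023     ] [0.55197091 0.0139991  0.028     ]
collar robot edge w3 [0.53316742 0.01834474 0.023     ] board edge w3 [0.51848549 0.02173901 0.02      ]
board edge w1 [0.5201085 0.0196664 0.02     ] collar [0.53327241 0.01659403 0.023     ] [0.57858406 0.00599614 0.023     ]
[[47, 46, 44], [44, 44, 40], [44, 43, 42], [45, 45, 44], [41, 42, 40], [49, 44, 38], [56, 47, 33], [65, 54, 35], [65, 55, 34], [67, 54, 33], [66, 53, 33], [66, 54, 35], [66, 54, 32], [67, 52, 32], [75, 60, 34], [86, 69, 41], [91, 73, 44], [89, 71, 40], [89, 71, 42], [88, 69, 40], [85, 68, 39], [85, 67, 37], [85, 68, 39], [79, 63, 37], [61, 49, 30], [49, 42, 26], [43, 36, 22], [45, 36, 25], [47, 39, 28], [47, 39, 26], [45, 37, 23], [45, 38, 24], [46, 37, 26], [45, 38, 25]]
[[44, 43, 40], [45, 45, 43], [45, 46, 43], [47, 46, 44], [45, 45, 42], [44, 43, 41], [46, 45, 44], [40, 40, 38], [46, 43, 39], [53, 46, 34], [61, 50, 34], [66, 55, 36], [65, 52, 31], [66, 54, 33], [66, 53, 33], [65, 53, 30], [70, 58, 36], [73, 60, 35], [80, 64, 38], [83, 65, 35], [88, 71, 41], [89, 71, 41], [86, 70, 41], [80, 63, 36], [60, 48, 29], [42, 34, 24], [38, 32, 20], [38, 33, 25], [38, 31, 21], [39, 32, 24], [36, 31, 21], [32, 25, 14], [34, 29, 17], [37, 30, 19]]
[320.00328486 286.06070328]
w1 221 293 306 352
w3 269 290 294 342
w4 272 290 294 343
```

By the ray check the cap is still up (top edge about 0.035 m), so the closed tips end well short of the 19 mm and I haven't made contact. I'll continue down, watching force.

```bash
for i in 1 2 3 ; do python3 -m crank '[{"travel":[0,0,0.05],"roll":0,"fingers":1}]' | egrep 'ee_pos|force'; done
python3 - <<'E'
from h import *
import pickle
c=cam('wrist');pickle.dump(c,open('w5.pkl','wb'));print(c['color'][262:296,308].tolist())
s=cam('side');save(s,'s5.png')
cv2.imwrite('pics/w5.png',np.hstack([cv2.resize(c['color'][230:330,255:385],None,fx=3,fy=5),cv2.resize(s['color'][200:300,330:410],None,fx=5,fy=5)])[:,:,::-1])
E
```

```text
ee_pos: [0.5554, 0.0132, 0.0341]
wrist_force: [0.2, -0.5, 0.8]
ee_pos: [0.5554, 0.0132, 0.032]
wrist_force: [-0.3, -0.0, 3.8]
ee_pos: [0.5554, 0.0132, 0.0301]
wrist_force: [-0.9, 0.5, 2.9]
[[52, 52, 50], [45, 45, 43], [44, 44, 41], [44, 43, 41], [41, 41, 39], [45, 47, 44], [41, 41, 40], [44, 44, 42], [43, 40, 39], [41, 40, 38], [41, 40, 37], [42, 41, 38], [50, 43, 35], [59, 50, 32], [65, 53, 33], [67, 54, 34], [67, 54, 34], [67, 53, 32], [68, 55, 34], [74, 59, 35], [82, 65, 38], [86, 69, 38], [86, 69, 41], [82, 70, 51], [73, 66, 54], [71, 66, 58], [71, 67, 60], [70, 68, 58], [71, 67, 59], [71, 66, 60], [71, 69, 61], [72, 68, 59], [71, 68, 60], [70, 66, 59]]
```

View pics/w5.png

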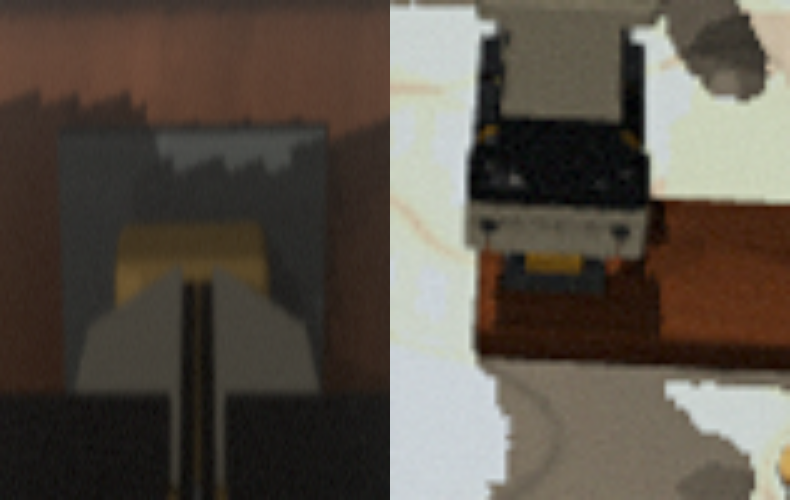

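Contact: 3–4 N from TCP z ≈ 0.033. The cap should bottom out near TCP 0.025, so I'll keep pressing to the stop.

```bash
for i in 1 2 3 4; do python3 -m crank '[{"travel":[0,0,0.04],"roll":0,"fingers":1}]' | egrep 'ee_pos|force'; done
```

```text
ee_pos: [0.5553, 0.0132, 0.0285]
wrist_force: [0.4, -0.1, 2.8]
ee_pos: [0.5553, 0.0132, 0.0269]
wrist_force: [-0.6, 0.9, 2.2]
ee_pos: [0.5553, 0.0132, 0.0252]
wrist_force: [-0.7, 0.1, 15.0]
ee_pos: [0.5554, 0.0132, 0.025]
wrist_force: [-7.8, 0.8, 31.0]
```

Bottomed: the force jumps to 31 N at TCP z = 0.025. The effective tip is therefore about 3 mm behind the TCP. Retracting, then over to the rocker.

```bash
python3 -m crank '[{"travel":[0,0,0],"roll":0,"fingers":1},{"travel":[0,0,-0.3],"roll":0,"fingers":1},{"travel":[0,0,-0.8],"roll":0,"fingers":1},{"travel":[0,0,-0.9],"roll":0,"fingers":1},{"travel":[0,0,-0.9],"roll":0,"fingers":1},{"travel":[0,0,-0.2],"roll":0,"fingers":1},{"travel":[0,0,0],"roll":0,"fingers":1}]'
python3 -m crank '[{"travel":[0.385,0.84,0],"roll":0,"fingers":1},{"travel":[0.385,0.84,0],"roll":0,"fingers":1},{"travel":[0.385,0.84,0],"roll":0,"fingers":1},{"travel":[0.385,0.84,0],"roll":0,"fingers":1},{"travel":[0.385,0.84,0],"roll":0,"fingers":1},{"travel":[0.385,0.84,0],"roll":0,"fingers":1},{"travel":[0.385,0.84,0],"roll":0,"fingers":1},{"travel":[0.385,0.84,0],"roll":0,"fingers":1},{"travel":[0,0,0],"roll":0,"fingers":1}]'
python3 - <<'E'
from h import *
import pickle
d={n:cam(n) for n in('scene','wrist','side')};pickle.dump(d,open('d6.pkl','wb'))
p=np.array(status.observe()['ee_pos']);print(p)
w=d['wrist'];print(proj(w,(.517,.3,.034)),proj(w,(.4965,.304,.037)))
s=d['scene'];D=d['side']
cv2.imwrite('pics/d6.png',np.vstack([cv2.resize(w['color'],(640,360)),np.hstack([cv2.resize(s['color'][265:325,310:390],(320,240)),cv2.resize(D['color'][220:280,330:410],(320,240))])])[:,:,::-1])
E
```

```text
t: 5.63
ee_pos: [0.557, 0.0131, 0.1505]
eef_rot: [3.141, 0.006, 2.915]
wrist_force: [0.2, 0.1, -1.0]
grip_width: 0.0004
t: 6.38
ee_pos: [0.4928, 0.3082, 0.1453]
eef_rot: [3.141, -0.003, 2.92]
wrist_force: [-0.8, 0.6, -0.5]
grip_width: 0.0005
[0.49475437 0.30245264 0.14570766]
[320.15225314 264.75886685] [319.37799832 242.1969537 ]
```

View pics/d6.png

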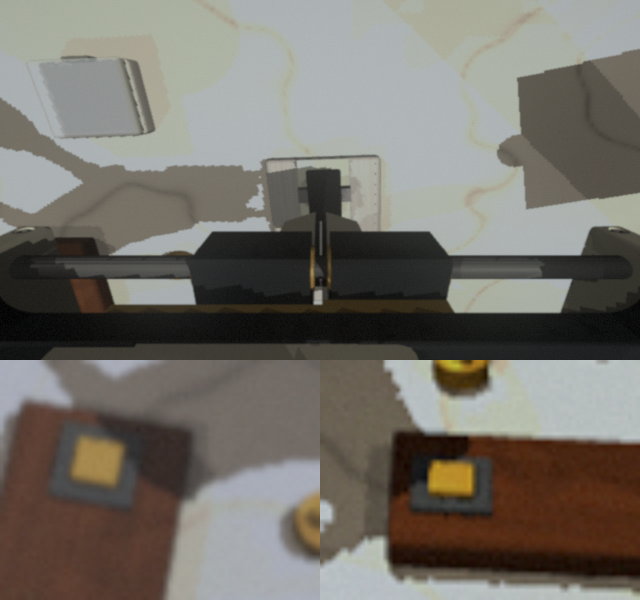

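The cap is now nearly flush with its collar, so the latch is down. The wrist view shows the paddle at columns 306–341, front edge at row ~224, pivot bosses at row ~249.

Run:
```python
from h import *
import pickle
w=pickle.load(open('d6.pkl','rb'))['wrist']
g=cv2.cvtColor(w['color'],cv2.COLOR_RGB2GRAY)
print(g[215:300:3,322].tolist());print(g[235,295:352].tolist());print(g[249,280:365:2].tolist())
for r,z in((224,.0388),(226,.031),(249,.030)):print(r,plane(w,(323.5,r),z))
```

```text
[176, 176, 175, 101, 49, 49, 47, 45, 45, 44, 44, 44, 41, 40, 34, 38, 39, 37, 37, 35, 35, 34, 39, 37, 32, 33, 33, 46, 46]
[94, 95, 97, 105, 105, 109, 109, 107, 108, 108, 96, 64, 43, 47, 48, 44, 45, 44, 44, 47, 47, 46, 45, 43, 46, 44, 46, 45, 50, 48, 46, 50, 49, 50, 52, 51, 50, 51, 51, 49, 49, 52, 50, 51, 63, 104, 151, 165, 167, 165, 164, 160, 162, 159, 154, 156, 165]
[93, 92, 92, 92, 91, 94, 92, 90, 91, 77, 77, 71, 70, 60, 42, 45, 41, 41, 43, 42, 44, 40, 40, 45, 46, 49, 48, 48, 48, 46, 51, 57, 56, 55, 57, 104, 146, 150, 151, 156, 156, 171, 172]
224 [0.48184196 0.31068486 0.0388    ]
226 [0.48556769 0.30990729 0.031     ]
249 [0.50533773 0.30550354 0.03      ]
```

```bash
python3 -m crank '[{"travel":[0,0.085,0.4],"roll":0,"fingers":1},{"travel":[0,0,0.7],"roll":0,"fingers":1},{"travel":[0,0,0.7],"roll":0,"fingers":1},{"travel":[0,0,0.5],"roll":0,"fingers":1},{"travel":[0,0,0.15],"roll":0,"fingers":1},{"travel":[0,0,0],"roll":0,"fingers":1}]'
for i in 1 2 3 4 5; do python3 -m crank '[{"travel":[0,0,0.06],"roll":0,"fingers":1}]' | egrep 'ee_pos|force'; done
```

```text
t: 7.03
ee_pos: [0.4956, 0.3042, 0.0475]
eef_rot: [-3.139, -0.004, 2.913]
wrist_force: [0.1, 0.6, 0.5]
grip_width: 0.0006
ee_pos: [0.4974, 0.3055, 0.0479]
wrist_force: [0.2, 0.7, 0.2]
ee_pos: [0.4976, 0.306, 0.0461]
wrist_force: [1.0, 0.8, -0.6]
ee_pos: [0.4974, 0.3063, 0.0436]
wrist_force: [0.2, -0.2, 0.1]
ee_pos: [0.497, 0.3063, 0.0409]
wrist_force: [-0.1, 0.6, -0.8]
ee_pos: [0.4968, 0.3063, 0.0381]
wrist_force: [-0.4, -0.8, -0.1]
```

```bash
python3 -m crank '[{"travel":[0.05,0,0.03],"roll":0,"fingers":1}]' | egrep 'ee_pos|force'; for i in 1 2 3 4 5; do python3 -m crank '[{"travel":[0,0,0.04],"roll":0,"fingers":1}]' | egrep 'ee_pos|force'; done
```

```text
ee_pos: [0.4947, 0.3067, 0.0365]
wrist_force: [0.6, -0.3, -0.7]
ee_pos: [0.4942, 0.3068, 0.0349]
wrist_force: [-0.4, -0.1, 2.8]
ee_pos: [0.4941, 0.3068, 0.0333]
wrist_force: [-0.8, -0.2, 2.0]
ee_pos: [0.4942, 0.3068, 0.0316]
wrist_force: [-0.9, 0.1, 1.3]
ee_pos: [0.4941, 0.3068, 0.03]
wrist_force: [-2.9, 1.5, 4.6]
ee_pos: [0.4941, 0.3068, 0.0286]
wrist_force: [-6.4, 0.8, 15.1]
```

Rocker travel about 6 mm, ending in a hard stop (15 N). Retracting, then travelling towards the counter.

```bash
python3 -m crank '[{"travel":[0,0,0.02],"roll":0,"fingers":1},{"travel":[0,0,0],"roll":0,"fingers":1},{"travel":[0,0,-0.3],"roll":0,"fingers":1},{"travel":[0,0,-0.8],"roll":0,"fingers":1},{"travel":[0,0,-0.9],"roll":0,"fingers":1},{"travel":[0,0,-0.9],"roll":0,"fingers":1},{"travel":[0,0,0],"roll":0,"fingers":1}]'
python3 -m crank '[{"travel":[-0.4,-0.85,0],"roll":0,"fingers":1},{"travel":[-0.43,-0.88,0],"roll":0,"fingers":1},{"travel":[-0.43,-0.88,0],"roll":0,"fingers":1},{"travel":[-0.43,-0.88,0],"roll":0,"fingers":1},{"travel":[-0.43,-0.88,0],"roll":0,"fingers":1},{"travel":[-0.43,-0.88,0],"roll":0,"fingers":1},{"travel":[-0.43,-0.88,0],"roll":0,"fingers":1},{"travel":[-0.43,-0.88,0],"roll":0,"fingers":1},{"travel":[-0.43,-0.88,0],"roll":0,"fingers":1},{"travel":[-0.43,-0.88,0],"roll":0,"fingers":1}]'
python3 - <<'E'
from h import *
import pickle
s=cam('side');D=pickle.load(open('d6.pkl','rb'))['side'];f=lambda c:cv2.resize(c['color'][160:210,300:380],(400,300))
cv2.imwrite('pics/r.png',np.hstack([f(D),f(s)])[:,:,::-1])
E
```

```text
t: 8.53
ee_pos: [0.4983, 0.3082, 0.1509]
eef_rot: [3.134, 0.011, 2.915]
wrist_force: [1.6, 0.5, 0.5]
grip_width: 0.0006
t: 9.37
ee_pos: [0.5823, -0.0759, 0.1433]
eef_rot: [-3.141, 0.001, 2.915]
wrist_force: [1.7, 0.1, 0.4]
grip_width: 0.0004
```

View pics/r.png

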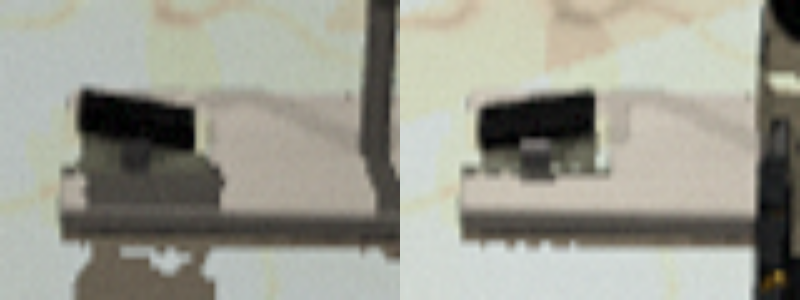

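The rocker is tipped over: left (before) it is front-raised, right (after) front-lowered, and the foot hasn't moved. On to the key.

```bash
python3 -m crank '[{"travel":[-0.42,-0.87,0],"roll":0,"fingers":1},{"travel":[-0.42,-0.87,0],"roll":0,"fingers":1},{"travel":[-0.42,-0.87,0],"roll":0,"fingers":1},{"travel":[-0.42,-0.87,0],"roll":0,"fingers":1},{"travel":[-0.42,-0.87,0],"roll":0,"fingers":1},{"travel":[-0.42,-0.87,0],"roll":0,"fingers":1},{"travel":[0,0,0],"roll":0,"fingers":1},{"travel":[0,0,0],"roll":0,"fingers":1}]'
python3 - <<'E'
from h import *
import pickle
w=cam('wrist');pickle.dump(w,open('w7.pkl','wb'))
print(status.observe()['ee_pos'],proj(w,(.634,-.3,.052)))
cv2.imwrite('pics/w7.png',cv2.resize(w['color'][120:360,160:480],None,fx=2.5,fy=2.5)[:,:,::-1])
E
```

```text
t: 10.08
ee_pos: [0.6328, -0.3019, 0.142]
eef_rot: [3.141, -0.001, 2.911]
wrist_force: [-0.1, 0.2, -0.2]
grip_width: 0.0003
[ 0.63288394 -0.30006221  0.14233837] [322.9239923  246.29248215]
```

View pics/w7.png

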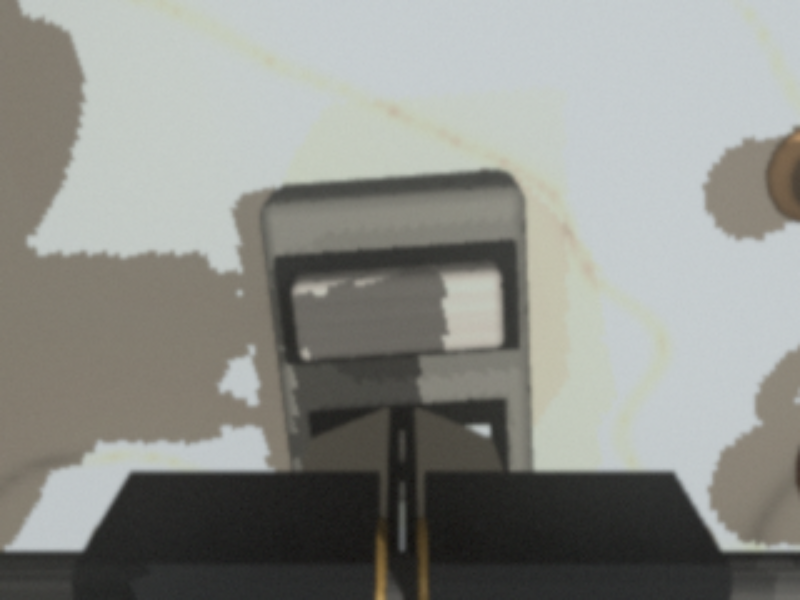

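The key centre is at about pixel (319,245), 2–3 mm from the prediction, and the key is 64 mm wide. That's good enough, so I'll descend.

```bash
python3 -m crank '[{"travel":[0,-0.06,0.4],"roll":0,"fingers":1},{"travel":[0,0,0.6],"roll":0,"fingers":1},{"travel":[0,0,0.6],"roll":0,"fingers":1},{"travel":[0,0,0.4],"roll":0,"fingers":1},{"travel":[0,0,0.1],"roll":0,"fingers":1},{"travel":[0,0,0],"roll":0,"fingers":1},{"travel":[0,0,0],"roll":0,"fingers":1}]'
for i in 1 2 3 4 5; do python3 -m crank '[{"travel":[0,0,0.05],"roll":0,"fingers":1}]' | egrep 'ee_pos|force'; done
```

```text
t: 10.72
ee_pos: [0.6334, -0.3013, 0.0607]
eef_rot: [-3.141, 0.001, 2.916]
wrist_force: [0.5, 0.5, -0.1]
grip_width: 0.0005
ee_pos: [0.634, -0.3021, 0.0599]
wrist_force: [0.9, -0.0, 0.7]
ee_pos: [0.6336, -0.3023, 0.0573]
wrist_force: [-0.0, -0.3, 0.8]
ee_pos: [0.6332, -0.3022, 0.0546]
wrist_force: [-0.3, -0.3, -0.4]
ee_pos: [0.6329, -0.3022, 0.052]
wrist_force: [0.4, -0.1, 0.1]
ee_pos: [0.6328, -0.3022, 0.0497]
wrist_force: [-0.9, -0.8, 0.1]
```

```bash
for i in 1 2 3 4 5; do python3 -m crank '[{"travel":[0,0,0.05],"roll":0,"fingers":1}]' | egrep 'ee_pos|force'; done
```

```text
ee_pos: [0.6328, -0.3022, 0.0476]
wrist_force: [-0.5, 0.1, 1.7]
ee_pos: [0.6328, -0.3022, 0.0456]
wrist_force: [-0.9, 0.9, 3.3]
ee_pos: [0.6328, -0.3022, 0.0437]
wrist_force: [-1.1, 0.8, 3.2]
ee_pos: [0.6328, -0.3022, 0.0418]
wrist_force: [-1.4, 1.3, 4.0]
ee_pos: [0.6329, -0.3023, 0.041]
wrist_force: [-6.9, 4.0, 23.4]
```

Key bottomed (23 N at TCP z = 0.041, after about 8 mm of travel). Holding briefly, retracting, then the final checks.

```bash
python3 -m crank '[{"travel":[0,0,0],"roll":0,"fingers":1},{"travel":[0,0,-0.2],"roll":0,"fingers":1},{"travel":[0,0,-0.6],"roll":0,"fingers":1},{"travel":[0,0,-0.9],"roll":0,"fingers":1},{"travel":[0,0,-0.9],"roll":0,"fingers":1},{"travel":[0,0,-0.5],"roll":0,"fingers":1},{"travel":[0,0,0],"roll":0,"fingers":1},{"travel":[0,0,0],"roll":0,"fingers":1}]'
python3 - <<'E'
from h import *
import pickle
d0=pickle.load(open('c0.pkl','rb'))
rows=[]
for n,rs in(('scene',((260,420,150,270),(250,410,270,390),(230,390,410,530))),('side',((320,400,400,500),(190,290,330,450),(130,230,290,410)))):
    c=cam(n)
    for q in (d0[n],c): rows.append(np.hstack([cv2.resize(q['color'][a:b,e:f],(260,150)) for a,b,e,f in rs]))
cv2.imwrite('pics/fin.png',np.vstack(rows)[:,:,::-1])
E
```

```text
t: 12.22
ee_pos: [0.6332, -0.3023, 0.1648]
eef_rot: [-3.141, 0.002, 2.915]
wrist_force: [-0.6, 0.8, -0.6]
grip_width: 0.0005
```

View pics/fin.png

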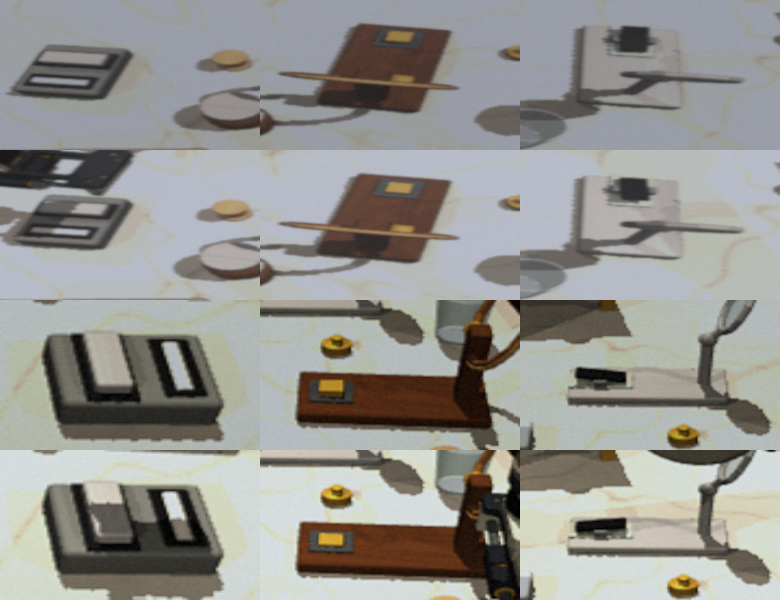

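In both views the cap is down, the rocker is over, the key is up again and nothing has shifted.

```bash
python3 -c "
from rig import env
print(env.hand_in())"
```

```text
the job is handed in; nothing more can be done
None
```

I pressed all three in order with the closed fingertips and handed the job in at about 12 s; no verdict was reported.

| Step | Travel | Force at the stop |
|---|---|---|
| Walnut stand's latch cap | about 8 mm | 31 N |
| Rocker's raised end | about 6 mm | at least 15 N |
| Counter's bar key | about 8 mm | 23 N |

**Last checks:** before/after crops from the scene and side cameras show the cap down, the rocker tipped over and the key up again. The three devices and the bystanders visible in the crops have not visibly moved. I did not look at the dish or bobbin case in these last crops. The gripper was clear of everything, with the wrist force near zero.

**One disagreement:** contact came with the TCP about 2–3 mm below the touched surface on the latch and key, and 2 mm or so on the rocker. The fingertips were stated to stand 19 mm ahead of the TCP. I went by the force readings and the wrist camera instead. On the latch this meant stepping slowly further down until contact.

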